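# Level the drying shelf on the sloping sill

### The arm

A 6-joint arm with a two-finger parallel gripper is mounted at the origin on the work surface. World frame = base frame: x ahead of the robot, y to its left, z up, the work surface at z = 0. Lengths are in m, angles in rad, forces in N, time in s.
With the tool pointing down it reaches from about 0.35 to 0.775 m from the base axis. Payload 7.3 kg.
Tool frame: the origin (TCP) lies at the very end of the fingers, on their centre line; the grasp point (between the pads) lies 19 mm behind it; z points along the fingers, y is the direction in which the jaws open and shut (so a half turn about z gives the same grasp; the last joint's range is limited). The gripper opens to 92 mm and grips with 3 to 60 N. Pads are 19 mm wide; open, the fingers measure 130 mm over their backs; the gripper's body (75 mm by 190 mm) begins 47 mm behind the grasp point.
Start: joints at [-1.266, 0.342, 1.524, -0, 1.275, -0.146], TCP at [0.229, -0.473, 0.191] pointing down, gripper open.
Joint ranges: [-2.53, 2.53], [-0.77, 2.02], [0.04, 2.7], [-1, 4.14], [0.28, 2.66], [-3.11, 3.11]. Speed limits (rad/s): [2.57, 2.57, 3.14, 3.14, 3.14, 3.14].

### API

Orientations are given as a unit quaternion [x, y, z, w].
In Python, from workcell import env, cams gives the robot as it stands. The module is installed in compiled form; this text tells all that it offers.
- The arm moves only by the tool servo_tool, never from a script. Its argument "steps" is a list of rows, each a list of 6 numbers: the shift along the world's x, y, z in mm, then the turn, a rotation vector about the world's x, y, z in degrees. In form: [[tx, ty, tz, ax, ay, az], ...]. A call has 1 to 12 rows; each row is the pose to reach, as a shift and turn from the pose commanded when the call began; what a row does not reach only later rows make up. A row lasts 1/12 s, in which the tool goes at most 41.7 mm and 7.16 degrees, less where a joint would pass 70% of its speed; a pose out of reach is approached as far as the arm can. A call with a gripper value outside its range is refused whole. "fingers" is the closure, from 0 (fully open) to 1 (shut), set as the call begins (left out, the last holds). The fingers move at their own pace and stop on an object; "grip_force" is the grip in N (left out, the last holds). Time passes only in rows, so rows that repeat a pose let the fingers close. It gives the time, the measured TCP pose, the force and the opening at its end, in the units of the state.
- env.state(): the state, without advancing time (a new reading comes with each control period).
- cams.grab_frame(name): name is "scene" or "top"; returns a dict with "image" (420x560x3 uint8, red, green, blue), "depth" (420x560 float32, m along the optical axis (not along the pixel's ray), 0 where there is no reading), "fx", "fy", "cx", "cy" (pixels), "eye" and "attitude" of the camera in the world. Camera axes: x right, y down, z forward; pixel columns grow to the right and rows downward; lengths in m; the calibration is good to about 2 mm. A picture is of the moment at which its call begins.
- env.job_done(): hands the job in, once; it reports no verdict.
The state is a dict: "clock": time; "joints": joint angles; "joint_vel": joint speeds; "joint_efforts": joint torques, N m; "position": TCP position; "tool_rot": TCP orientation; "force": force on the tool from outside, world axes, zero at the start; "torque": the same for the moment, N m; "finger_gap": finger opening in m.
Only numpy, scipy, OpenCV 4.12 (cv2) and the standard library are available. Lean on these libraries where they do the work, as an engineer would, in place of code of your own. Each camera call takes 0.05 s, during which the arm holds its last target.

### The job

The drying shelf with the little fan stands out of level: take the spirit level from the enamel tray and lay it on the bare part of the white deck, in line from the fan to the black knob of the levelling foot, and let go of it. Once the bubble has run off to one side, turn the knob until the bubble comes to rest between its two black lines. Then press the level firmly but not hard straight down on the deck so that the shelf settles on its feet, with the bubble still between the lines, and finish like that, still pressing; leave everything else on the sill and tray where it is.

Things in the scene. Friction and masses are not known exactly. Their poses are not given: they have to be found in the camera images.
- level: spirit level: aluminium bar with black ends, 100 mm long (its x), 26 mm wide (y), 32 mm high (z), 0.17 kg, first lying loose on the tray. A green vial 50 mm long is let into the middle of its top and read from above; the last 23 mm of the top at each end is plain metal. Either end may point to the knob. Origin at the centre of its underside, z up
- level_top (a point): centre of the top face of the spirit level, over the middle of the vial, 32 mm above its underside
- bubble (a joint): place of the white bubble (12 mm long) along the vial, in m: 0 in the middle, positive towards the level's +x end. It runs to the higher end, 1 mm per milliradian of slope, stops at 18 mm and needs about 1 s to come to rest. Two black lines stand 8 mm either side of the middle: the bubble is between them when this is within 2 mm of 0
- bubble_mid (a point): centre of the bubble
- deck_spot (a point): point on the top face of the deck, at the middle of its bare part; x across the deck, y along it towards the knob, z normal to it. The deck is a white board 170 mm (x) by 270 mm (y), its top 36 mm above the sill when level. From this point it reaches 85 mm either way in x and 110 mm in +y; the face of the fan stands 80 mm away in -y
- deck: the white deck with the cream fan (105 mm in x, 75 mm in y, 82 mm tall, a toggle switch 18 mm tall on top) screwed on its far end from the knob. Under the fan the deck rocks on two fixed rubber feet; origin on that rocking axis (its x), 24 mm above the sill, 140 mm in -y from deck_spot
- knob_grip (a point): middle of the round black knurled knob of the levelling foot, 36 mm across, 28 mm tall, 70 mm above the sill, 135 mm in +y from deck_spot. It sits on an upright steel screw that stands on the sill and stays at its height; under it the deck's steel lug (44 mm wide, its nut up to 39 mm above the sill) climbs on the screw. Turns stiffly (0.06 Nm), stays where left, no play, may be regripped
- foot (a point): rubber pad of the levelling foot on the sill, 36 mm across, under the knob. Turning the knob clockwise seen from above raises the knob end of the deck: 6.9 milliradians of slope for each radian turned, so the bubble moves 6.9 mm per radian towards the knob. The knob end always starts too low, by 0.9 to 2.0 rad of turning
- tray: round white enamel tray with blue rim, 290 mm across, rim 14 mm high, inner floor 3 mm above the sill; it stands fast. Origin at the centre of its underside
- buffer: grey plastic nail buffer, block 95 x 26 x 26 mm, lying loose on the tray about 90 mm beside the level; origin at the centre of its underside, x along it
- polish_a: polish bottle, pink glass, body 32 mm across, black cap 15 mm across, 74 mm tall overall, standing loose on the sill; origin at the centre of its underside
- polish_b: polish bottle, deep pink glass, body 32 mm across, black cap 15 mm across, 74 mm tall overall, standing loose on the sill; origin at the centre of its underside
- stick: wooden orange stick, 150 mm long (x), 6 mm thick, lying loose on the sill; origin at the middle of its underside
- cream: white cream jar, 60 mm across, 45 mm tall, loose; origin at the centre of its underside
- file_cup: blue cup 74 mm across, 85 mm tall, with two nail files standing in it to 160 mm, loose; origin at the centre of its underside
Not all that is in view belongs to the job. Leave any orange look-alike of the level alone.

How it is judged:
On the way, in this order (a step that is already met when the one before it is completed fails the run):
1. the level lies let go on the bare deck, in line with the knob, and its bubble has run off to one side (z of level in the frame of deck_spot between -0.003 and 0.003 m and x of level in the frame of deck_spot between -0.07 and 0.07 m and y of level in the frame of deck_spot between -0.035 and 0.06 m and angle between the x axis of level and the y axis of deck_spot, either way round below 0.15 rad and angle between level's own z axis and vertical below 0.06 rad and contact force between the fingers and level below 0.1 N and contact force between level and deck above 0.5 N and (value of joint bubble below -0.003 m or value of joint bubble above 0.003 m)), for 0.2 s.
2. with the level lying free on the deck, the foot has been turned until the bubble rests between its lines (z of level in the frame of deck_spot between -0.003 and 0.003 m and x of level in the frame of deck_spot between -0.07 and 0.07 m and y of level in the frame of deck_spot between -0.035 and 0.06 m and angle between the x axis of level and the y axis of deck_spot, either way round below 0.15 rad and angle between level's own z axis and vertical below 0.06 rad and contact force between the fingers and level below 0.1 N and contact force between level and deck above 0.5 N and value of joint bubble between -0.002 and 0.002 m), for 0.5 s.
At the end, for the whole second after the job is handed in: Level flat on the bare deck (middle within 70 mm across, -35 to +60 mm along from deck_spot), in line with the knob to 0.15 rad, bubble within 2 mm of the middle, at rest; fingers still press it with 2.5 to 30 N, and it bears on the deck with 4.5 to 30 N (z of level in the frame of deck_spot between -0.003 and 0.003 m and x of level in the frame of deck_spot between -0.07 and 0.07 m and y of level in the frame of deck_spot between -0.035 and 0.06 m and angle between the x axis of level and the y axis of deck_spot, either way round below 0.15 rad and angle between level's own z axis and vertical below 0.06 rad and value of joint bubble between -0.002 and 0.002 m and contact force between level and deck between 4.5 and 30 N and contact force between the fingers and level between 2.5 and 30 N and linear speed of level below 0.01 m/s); the arm keeps its last pose, push and grip.
It fails at once if the level is pressed on or struck against the deck with more than 40 N (contact force between level and deck above 40 N).
It fails at once if a pink polish bottle is shifted by more than 30 mm or tipped (distance of any of polish_a, polish_b from where it was at the start of the episode above 0.03 m or angle between any of polish_a, polish_b's own z axis and vertical above 0.4 rad).
It fails at once if the orange stick or the grey buffer is shifted by more than 30 mm or tipped (distance of any of stick, buffer from where it was at the start of the episode above 0.03 m or angle between any of stick, buffer's own z axis and vertical above 0.4 rad).
It fails at once if the cream jar or the cup of nail files is shifted by more than 30 mm or tipped (distance of any of cream, file_cup from where it was at the start of the episode above 0.03 m or angle between any of cream, file_cup's own z axis and vertical above 0.4 rad).
It also fails if it takes over 61 s, if anything falls off the work surface, if the arm or the gripper's body presses on something with over 40 N, if the wrist force passes 120 N, or if a joint passes its speed limit or range.

## Working session

There is one attempt and no reset: what is moved stays moved. The work goes in short steps, Python scripts to look and compute and a tool call to move; the robot and the scene stay as the last step left them, time stands still between calls to the robot, and variables do not carry over. Pictures are saved under pics/ and viewed, and the job is handed in when it is done.

Besides the shell and the picture viewer there is one more tool, called after "Request:" by a JSON object that holds its "api" and its "payload". servo_tool: Moves the arm, as the interface text tells. Its arguments: {"type":"object","properties":{"steps":{"type":"array","items":{"type":"array","items":{"type":"number"}}},"fingers":{"type":"number"},"grip_force":{"type":"number"}},"required":["steps"]}

```bash
mkdir -p pics; cat > h.py <<'E'
from workcell import env, cams
import numpy as np, cv2
from scipy.spatial.transform import Rotation as R
def grab(n,save=None):
    f=cams.grab_frame(n)
    if save: cv2.imwrite('pics/'+save,cv2.cvtColor(f['image'],cv2.COLOR_RGB2BGR))
    return f
def rot(f):
    a=np.array(f['attitude'],float)
    return R.from_quat(a).as_matrix() if a.size==4 else a.reshape(3,3)
def ray(f,u,v,z):
    d=rot(f)@np.array([(u-f['cx'])/f['fx'],(v-f['cy'])/f['fy'],1.]); e=np.array(f['eye'],float)
    return e+d*(z-e[2])/d[2]
def pt(f,u,v):
    Z=f['depth'][int(round(v)),int(round(u))]
    return np.array(f['eye'])+rot(f)@np.array([(u-f['cx'])/f['fx']*Z,(v-f['cy'])/f['fy']*Z,Z])
def cloud(f):
    v,u=np.mgrid[0:420,0:560];Z=f['depth']
    P=np.stack([(u-f['cx'])/f['fx']*Z,(v-f['cy'])/f['fy']*Z,Z],-1)
    return P@rot(f).T+np.array(f['eye'])
E
python3 - <<'E'
from h import *
print(env.state())
for n in('scene','top'):
    f=grab(n,n+'0.png');print(n,f['eye'],f['attitude'],f['fx'],f['cx'],f['cy'])
E
```

```text
{'clock': 0.0, 'joints': array([-1.26600122e+00,  3.42734968e-01,  1.52504849e+00, -9.49346178e-06,
        1.27538823e+00, -1.46034372e-01]), 'joint_vel': array([ 4.55721268e-04, -1.44203183e-04,  4.28192415e-04,  3.21361890e-04,
        5.17496809e-04, -2.82639733e-05]), 'joint_efforts': array([-7.73945703e-04, -4.31248283e+01, -2.44222176e+01,  7.17244414e-02,
        5.59718348e-02, -1.39545264e-04]), 'position': array([ 0.22860572, -0.47208667,  0.19042767]), 'tool_rot': array([ 9.74700879e-01,  2.23511909e-01, -6.71322310e-05, -7.86672715e-04]), 'force': array([-0.00031955, -0.18899914, -0.0705236 ]), 'torque': array([ 0.00398324, -0.00163007,  0.02763709]), 'finger_gap': 0.09137180364948384}
scene [1.50180407 0.01479634 0.86679881] [ 0.59548154  0.68341942 -0.31379394 -0.28261813] 497.5693476411027 279.0862670199963 207.2875869071525
top [ 0.31631789 -0.11182047  1.31569391] [-0.69382871  0.71495291 -0.05549148  0.0660662 ] 416.2373766400469 272.18665508968496 208.5183264185095
```

View pics/top0.png

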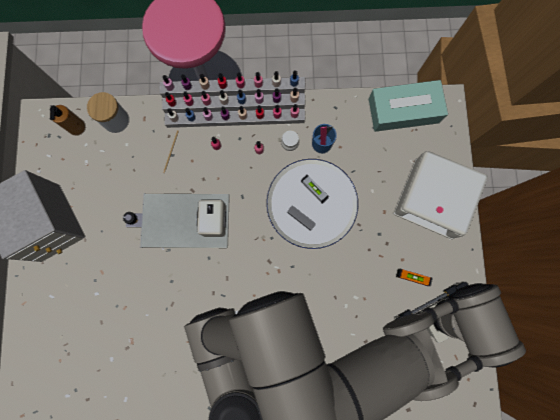

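View pics/scene0.png

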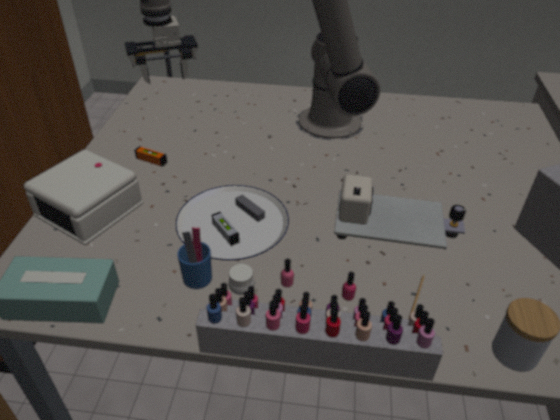

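Candidates in the top view: the silver and black bar with a green vial on the tray at (314,188), the orange look-alike at (414,277), and the grey buffer at (301,218). By the description I choose (314,188), and I'll check it in a crop.

```bash
python3 - <<'E'
from h import *
f=grab('top');im=f['image']
bgr=cv2.cvtColor(im,cv2.COLOR_RGB2BGR)
a=cv2.resize(bgr[165:240,265:365],None,fx=5,fy=5,interpolation=cv2.INTER_NEAREST)
b=cv2.resize(bgr[180:260,110:240],None,fx=5,fy=5,interpolation=cv2.INTER_CUBIC)
cv2.imwrite('pics/c1.png',a);cv2.imwrite('pics/c2.png',b)
C=cloud(f)
# tall objects in tray
m=(C[...,2]>0.022)&(f['depth']>0);m[:160]=0;m[245:]=0;m[:,:268]=0;m[:,358:]=0
n,l,s,c=cv2.connectedComponentsWithStats(m.astype(np.uint8))
for i in range(1,n):
    if s[i,4]<20: continue
    P=C[l==i];(cc,wh,ang)=cv2.minAreaRect((P[:,:2]*1000).astype(np.float32))
    print('obj',c[i],s[i,4],cc,wh,ang,np.median(P[:,2]))
hsv=cv2.cvtColor(im,cv2.COLOR_RGB2HSV)
g=((hsv[...,0]>30)&(hsv[...,0]<75)&(hsv[...,1]>120)&(hsv[...,2]>80)).astype(np.uint8);g[:165]=0;g[240:]=0;g[:,:270]=0;g[:,350:]=0
ys,xs=np.nonzero(g);print('green',xs.mean(),ys.mean(),len(xs),ray(f,xs.mean(),ys.mean(),.035))
# fan / knob
for nm,(x0,x1,y0,y1,zl,zh) in dict(fan=(190,235,190,245,.09,.13),knob=(115,150,205,235,.06,.1),deck=(135,235,185,255,.028,.045)).items():
    m=np.zeros(C.shape[:2],bool);m[y0:y1,x0:x1]=1;m&=(C[...,2]>zl)&(C[...,2]<zh)
    P=C[m];print(nm,len(P),cv2.minAreaRect((P[:,:2]*1000).astype(np.float32)),P.mean(0),np.median(P[:,2]))
E
```

```text
obj [314.7        187.88928571] 280 (601.274658203125, -232.6698760986328) (99.55208587646484, 27.817182540893555) 40.31138229370117 0.03384412881249588
obj [301.36862745 217.33333333] 255 (510.0294189453125, -186.1180419921875) (94.3279800415039, 25.962528228759766) 49.883995056152344 0.028619092968746873
green 314.1578947368421 187.68421052631578 38 [ 0.60155687 -0.22964178  0.035     ]
fan 939 ((508.3858642578125, 87.05670166015625), (80.88636779785156, 105.34498596191406), 86.5311279296875) [0.50525847 0.08455398 0.11595257] 0.11689292276571805
knob 140 ((516.6865234375, 336.46484375), (35.7994384765625, 34.398895263671875), 85.47795104980469) [0.51680203 0.33416832 0.08141356] 0.08316672777227152
deck 3639 ((512.4434204101562, 189.56600952148438), (295.28521728515625, 171.1007080078125), 87.86061096191406) [0.5087628  0.2034481  0.03459211] 0.03461412550403509
```

```bash
ls pics
```

```text
c1.png
c2.png
scene0.png
top0.png
```

View pics/c1.png

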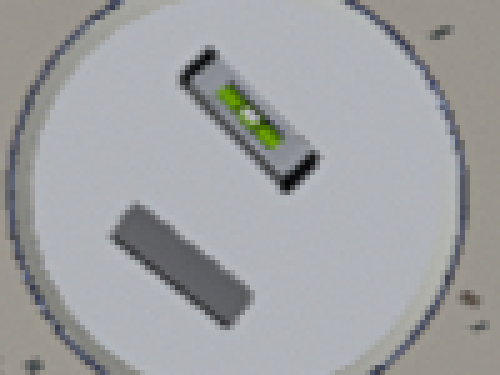

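View pics/c2.png

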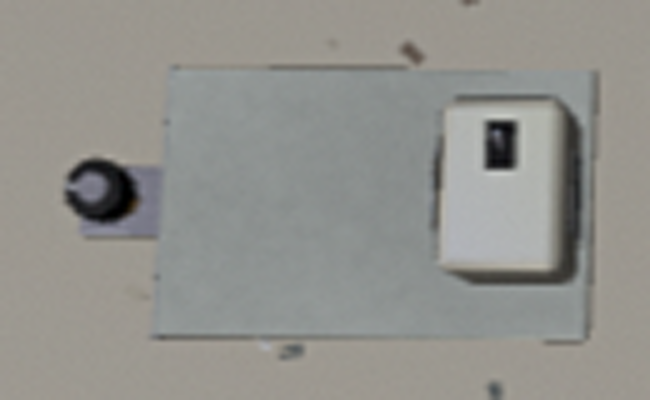

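The crop shows a silver bar with black ends, a green vial and a white bubble, so this is the right object. Next I measure obstacle clearances and refine from the scene view.

```bash
python3 - <<'E'
from h import *
f=grab('top');C=cloud(f)
m=((C[...,2]>0.02)&(C[...,0]>.25)&(f['depth']>0)).astype(np.uint8)
n,l,s,c=cv2.connectedComponentsWithStats(m)
for i in range(1,n):
    if s[i,4]<15: continue
    P=C[l==i];print(c[i].round(),s[i,4],(P.min(0)*1000).round(),(P.max(0)*1000).round())
f=grab('scene');C=cloud(f)
print('scene')
for nm,(x0,x1,y0,y1,zl,zh) in dict(level=(205,245,205,250,.025,.05),knob=(440,475,195,235,.079,.1),fan=(335,380,170,225,.108,.124)).items():
    m=np.zeros(C.shape[:2],bool);m[y0:y1,x0:x1]=1;m&=(C[...,2]>zl)&(C[...,2]<zh)
    P=C[m];print(nm,len(P),cv2.minAreaRect((P[:,:2]*1000).astype(np.float32)),np.median(P[:,2]))
# deck tilt
f=grab('top');C=cloud(f)
P=C[190:245,145:192].reshape(-1,3);A=np.c_[P[:,:2],np.ones(len(P))];print(np.linalg.lstsq(A,P[:,2],rcond=None)[0],P[:,2].mean())
E
```

```text
[539.  42.] 3655 [  901. -1045.    20.] [1239. -929.  228.]
[233. 100.] 6579 [ 828. -211.   20.] [951. 249. 163.]
[408. 104.] 3013 [ 790. -655.   20.] [ 932. -426.   83.]
[107. 111.] 1098 [815. 371.  20.] [909. 466. 128.]
[ 66. 119.] 642 [808. 516.  20.] [871. 567. 163.]
[324. 137.] 455 [ 720. -301.   21.] [ 792. -229.  164.]
[290. 139.] 245 [ 735. -185.   20.] [ 791. -134.   52.]
[215. 143.] 91 [746.  66.  21.] [778.  95.  79.]
[259. 147.] 86 [727. -72.  20.] [753. -46.  77.]
[442. 193.] 4901 [ 432. -737.   20.] [ 691. -480.  118.]
[ 34. 219.] 5655 [398. 500.  20.] [647. 664. 199.]
[315. 188.] 284 [ 556. -272.   20.] [ 646. -190.   41.]
[182. 220.] 4905 [423.  40.  21.] [602. 365. 137.]
[301. 217.] 255 [ 472. -228.   20.] [ 550. -145.   37.]
[415. 277.] 304 [ 291. -573.   21.] [ 341. -471.   39.]
[465. 301.] 2210 [ 250. -546.  231.] [ 304. -337.  621.]
[274. 314.] 2755 [ 250. -160.  450.] [302.  -7. 758.]
[220. 309.] 24 [250.  27. 226.] [253.  60. 249.]
scene
level 348 ((584.5228881835938, -205.6254425048828), (104.07250213623047, 93.72076416015625), 35.903709411621094) 0.03352925193144446
knob 121 ((520.2052612304688, 340.2101745605469), (35.47341537475586, 35.50651168823242), 5.586246490478516) 0.08419765704644733
fan 802 ((510.4896240234375, 90.13336181640625), (79.13062286376953, 105.34810638427734), 87.699951171875) 0.1166049281954103
[-0.33970708 -0.69584658  0.37460483] 0.036895790011542806
```

Request:
{"api": "servo_tool", "payload": {"steps": [[34,22,0,0,0,2],[68,44,0,0,0,4],[102,66,0,0,0,6],[136,88,0,0,0,8],[170,110,0,0,0,10],[204,132,0,0,0,12],[238,154,-10,0,0,14.5],[272,176,-30,0,0,14.5],[306,198,-50,0,0,14.5],[340,220,-70,0,0,14.5],[373,240,-90,0,0,14.5],[373,240,-90,0,0,14.5]], "fingers": 0.35, "grip_force": 15}}

```text
clock: 1.3
position: [0.6039, -0.2282, 0.0974]
tool_rot: [0.938, 0.346, -0.001, -0.002]
force: [-1.6, -0.2, -0.7]
finger_gap: 0.0596
```

```bash
python3 - <<'E'
from h import *
s=env.state();print(s['clock'],s['position'],s['tool_rot'],s['joints'],s['finger_gap'],s['force'])
f=grab('scene');b=cv2.cvtColor(f['image'],cv2.COLOR_RGB2BGR)[130:270,150:310]
cv2.imwrite('pics/s1.png',cv2.resize(b,None,fx=4,fy=4,interpolation=cv2.INTER_CUBIC))
E
```

```text
1.3 [ 0.60388013 -0.2282443   0.09737783] [ 9.38097831e-01  3.46364317e-01 -7.40132664e-04 -1.91623394e-03] [-0.48080281  0.64260827  1.28769436  0.00157549  1.21512421  0.38205503] 0.059628931601710525 [-1.57125481 -0.16818441 -0.7484683 ]
```

View pics/s1.png

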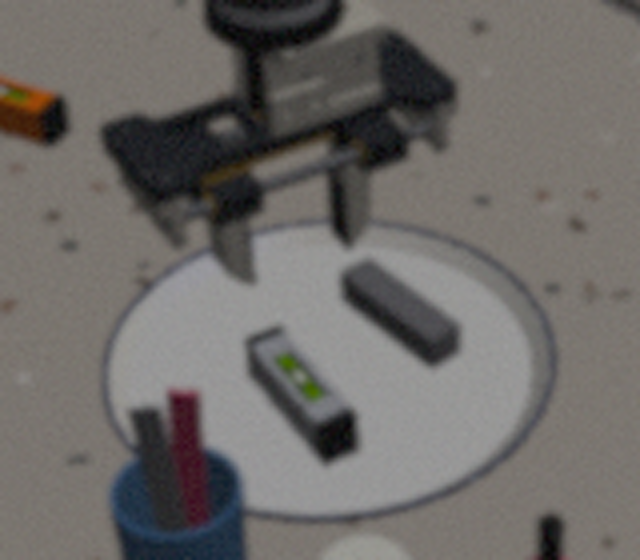

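The fingers straddle the level (bubble at about (300,375) in the crop) and stay clear of the buffer. Descending.

Request:
{"api": "servo_tool", "payload": {"steps": [[0,0,-25,0,0,0],[0,0,-50,0,0,0],[0,0,-70,0,0,0],[0,0,-82,0,0,0],[0,0,-89,0,0,0],[0,0,-89,0,0,0],[0,0,-89,0,0,0]]}}

```text
clock: 1.93
position: [0.602, -0.2333, 0.0131]
tool_rot: [0.939, 0.344, 0.0, 0.001]
force: [0.1, 0.5, -0.1]
finger_gap: 0.0597
```

```bash
python3 - <<'E'
from h import *
s=env.state();print(s['clock'],s['position'],R.from_quat(s['tool_rot']).as_matrix().round(4)[:,1],s['force'])
f=grab('scene');b=cv2.cvtColor(f['image'],cv2.COLOR_RGB2BGR)[130:270,150:310]
cv2.imwrite('pics/s2.png',cv2.resize(b,None,fx=4,fy=4,interpolation=cv2.INTER_CUBIC))
E
```

```text
1.9333 [ 0.60202799 -0.23329171  0.0131048 ] [ 0.6468 -0.7627  0.0013] [ 0.07724812  0.47241319 -0.14840684]
```

View pics/s2.png

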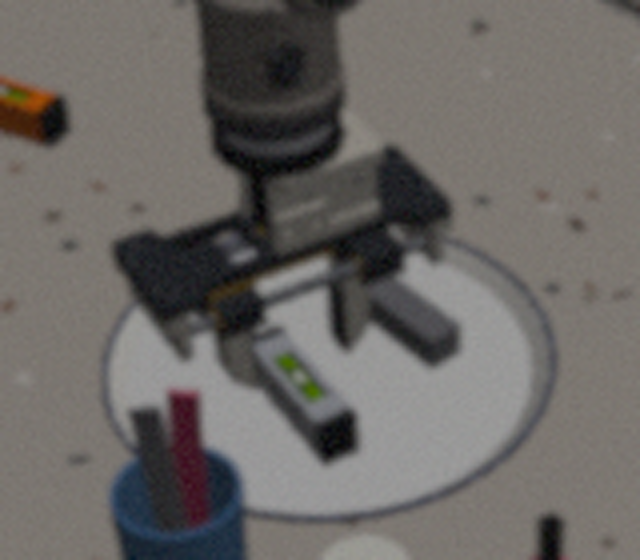

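```bash
cat >> h.py <<'E'
def proj(f,p):
    q=rot(f).T@(np.array(p)-np.array(f['eye']));return np.array([f['cx']+f['fx']*q[0]/q[2],f['cy']+f['fy']*q[1]/q[2]])
E
python3 - <<'E'
from h import *
f=grab('scene');s=env.state();p=s['position'];y=R.from_quat(s['tool_rot']).as_matrix()[:,1]
for q in (p,p+y*.03,p-y*.03,[.6015,-.2315,.035]): print(((proj(f,q)-[150,130])*4).round())
hsv=cv2.cvtColor(f['image'],cv2.COLOR_RGB2HSV)
g=((hsv[...,0]>30)&(hsv[...,0]<75)&(hsv[...,1]>110)).astype(np.uint8)
g[:,:190]=0;g[:,260:]=0;g[:205]=0;g[250:]=0
ct,_=cv2.findContours(g,0,2);c=max(ct,key=cv2.contourArea);(u,v),_,_=cv2.minAreaRect(c);print(u,v,ray(f,u,v,.035))
f=grab('top');im=cv2.cvtColor(f['image'],cv2.COLOR_RGB2BGR)[165:240,265:365]
cv2.imwrite('pics/t2.png',cv2.resize(im,None,fx=5,fy=5,interpolation=2))
print((proj(f,p)-[265,165])*5)
E
```

```text
[296. 400.]
[254. 417.]
[338. 383.]
[297. 374.]
227.25001525878906 227.25001525878906 [ 0.61399403 -0.22146746  0.035     ]
[248.75711276 118.96744122]
```

View pics/t2.png

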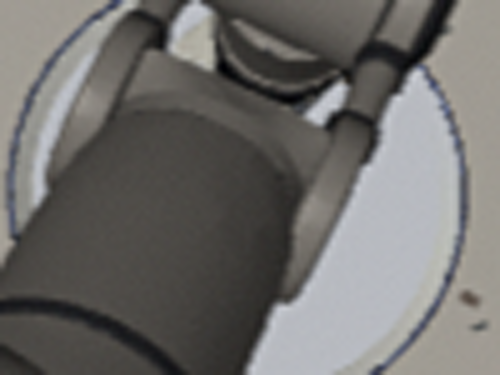

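```bash
python3 - <<'E'
from h import *
f=grab('scene');s=env.state();p=s['position'];print(s['clock'],p,s['joint_vel'].round(3))
b=cv2.resize(cv2.cvtColor(f['image'],cv2.COLOR_RGB2BGR)[180:260,180:280],None,fx=7,fy=7,interpolation=cv2.INTER_CUBIC)
y=R.from_quat(s['tool_rot']).as_matrix()[:,1]
for q in (p,p+y*.03,p-y*.03):
    u=(proj(f,q)-[180,180])*7;cv2.circle(b,tuple(int(t) for t in u),4,(0,0,255),-1)
cv2.imwrite('pics/s3.png',b)
C=cloud(f)
for (u,v) in [(205,222),(208,220),(210,222),(237,212),(236,215)]: print(u,v,C[v,u])
E
```

```text
2.1333 [ 0.60246407 -0.23303405  0.01354122] [ 0.003  0.004  0.005  0.001 -0.003  0.001]
205 222 [ 0.56672066 -0.29247262  0.00148498]
208 220 [ 0.63696539 -0.26139818  0.07394588]
210 222 [ 0.64203661 -0.25536325  0.07278092]
237 212 [ 0.59077684 -0.20014825  0.06768777]
236 215 [ 0.58954867 -0.20339408  0.05643799]
```

View pics/s3.png

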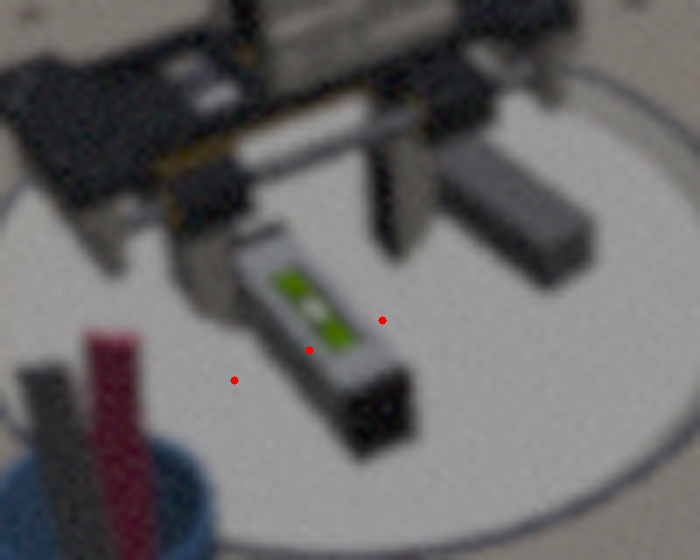

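```bash
python3 - <<'E'
from h import *
f=grab('scene');C=cloud(f)
for u in (208,211,213):
  for v in range(214,232,2): print(u,v,(C[v,u]*1000).round(),f['image'][v,u])
s=env.state();print(s['joints'],s['finger_gap'])
E
```

```text
208 214 [ 665. -251.  118.] [56 58 54]
208 216 [ 640. -259.   90.] [75 77 74]
208 218 [ 642. -259.   85.] [79 76 72]
208 220 [ 643. -260.   79.] [74 75 71]
208 222 [ 644. -260.   74.] [74 72 67]
208 224 [ 641. -261.   65.] [94 92 89]
208 226 [ 583. -280.    3.] [143 143 143]
208 228 [ 589. -279.    2.] [154 154 153]
208 230 [ 596. -277.    2.] [152 154 153]
211 214 [ 637. -252.   94.] [75 68 68]
211 216 [ 635. -254.   86.] [74 75 70]
211 218 [ 637. -253.   81.] [78 76 73]
211 220 [ 637. -254.   75.] [81 81 76]
211 222 [ 640. -254.   71.] [78 76 71]
211 224 [ 637. -255.   62.] [81 76 73]
211 226 [ 639. -255.   58.] [118 115 115]
211 228 [ 589. -271.    3.] [151 151 150]
211 230 [ 599. -268.    6.] [153 152 152]
213 214 [ 629. -250.   88.] [59 59 58]
213 216 [ 635. -249.   87.] [79 79 79]
213 218 [ 633. -250.   78.] [75 71 74]
213 220 [ 635. -250.   73.] [62 61 58]
213 222 [ 634. -250.   66.] [60 60 57]
213 224 [ 633. -251.   58.] [64 65 62]
213 226 [ 635. -251.   54.] [92 87 89]
213 228 [ 589. -266.    4.] [144 144 144]
213 230 [ 595. -264.    3.] [151 150 150]
[-4.87487902e-01  7.29715906e-01  1.37500762e+00 -5.61809756e-05
  1.03486386e+00  3.79434473e-01] 0.059646826697979494
```

```bash
python3 - <<'E'
from h import *
f=grab('scene')
def show(p,ang,h=.035):
    y=np.array([.6468,-.7627,0])
    for sg in (1,-1):
        print([((proj(f,np.array(p)+sg*h*y+[0,0,dz])-[150,130])*4).round().tolist() for dz in (0,.02,.04,.05)])
show([.604,-.228,.097],0); print('now');show([.6025,-.233,.0135],0)
# start pose on scene0
y=R.from_quat([ 9.74700879e-01,2.23511909e-01,0,0]).as_matrix()[:,1]
for sg in(1,-1): print([proj(f,np.array([.2286,-.472,.1904])+sg*.05*y+[0,0,dz]).round().tolist() for dz in (0,.04)])
E
```

```text
[[244.0, 321.0], [242.0, 295.0], [239.0, 268.0], [238.0, 255.0]]
[[347.0, 281.0], [346.0, 256.0], [344.0, 230.0], [344.0, 216.0]]
now
[[247.0, 420.0], [244.0, 397.0], [242.0, 373.0], [241.0, 360.0]]
[[345.0, 381.0], [344.0, 357.0], [343.0, 333.0], [342.0, 321.0]]
[[150.0, 93.0], [148.0, 80.0]]
[[185.0, 89.0], [183.0, 76.0]]
```

```bash
python3 - <<'E'
import cv2
b=cv2.imread('pics/scene0.png')[0:130,90:250];cv2.imwrite('pics/s0c.png',cv2.resize(b,None,fx=4,fy=4,interpolation=2))
E
```

```text
(no output)
```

View pics/s0c.png

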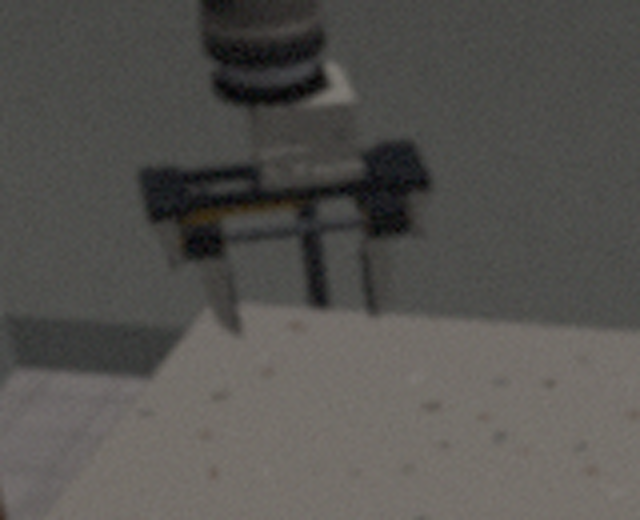

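The visible fingertips sit about 30 mm higher than the reported TCP. Closing gently here is a safe test: the gap stops at 26 mm only if the pads really straddle the bar.

Request:
{"api": "servo_tool", "payload": {"steps": [[0,0,0,0,0,0],[0,0,0,0,0,0],[0,0,0,0,0,0],[0,0,0,0,0,0],[0,0,0,0,0,0],[0,0,0,0,0,0]], "fingers": 0.68, "grip_force": 5}}

```text
clock: 2.73
position: [0.6017, -0.2325, 0.0121]
tool_rot: [0.939, 0.345, -0.0, 0.0]
force: [-0.6, -0.2, -0.4]
finger_gap: 0.0296
```

```bash
python3 - <<'E'
from h import *
f=grab('scene');s=env.state();print(s['clock'],s['position'],s['finger_gap'],s['force'],s['torque'])
b=cv2.resize(cv2.cvtColor(f['image'],cv2.COLOR_RGB2BGR)[180:260,180:280],None,fx=7,fy=7,interpolation=cv2.INTER_CUBIC)
cv2.imwrite('pics/s4.png',b)
E
```

```text
2.7833 [ 0.60173285 -0.232558    0.01207634] 0.029751845944071993 [-0.1248808   0.14945967 -0.24387725] [ 0.00849624 -0.05009629 -0.06372658]
```

View pics/s4.png

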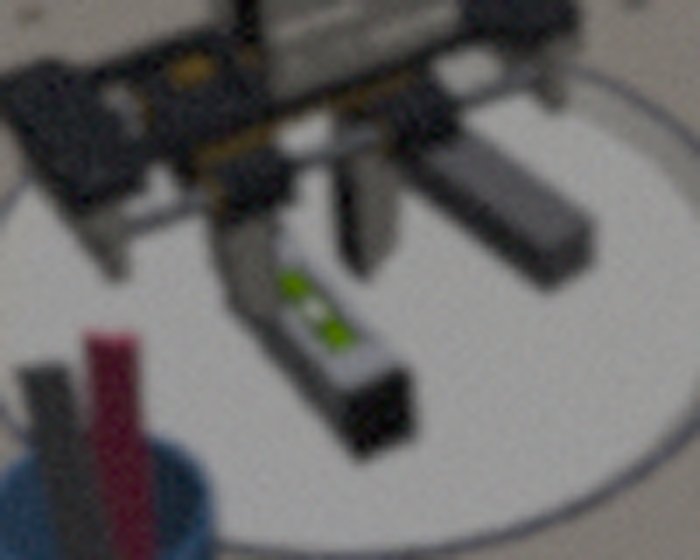

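Request:
{"api": "servo_tool", "payload": {"steps": [[0,0,0,0,0,0],[0,0,0,0,0,0],[0,0,0,0,0,0],[0,0,0,0,0,0],[0,0,0,0,0,0]], "fingers": 0.85, "grip_force": 5}}

```text
clock: 3.2
position: [0.6018, -0.2326, 0.0121]
tool_rot: [0.939, 0.345, -0.0, 0.0]
force: [-0.3, 0.1, 1.0]
finger_gap: 0.0138
```

```bash
python3 - <<'E'
from h import *
f=grab('scene');s=env.state();print(s['clock'],s['position'],s['finger_gap'],s['force'],s['torque'])
b=cv2.resize(cv2.cvtColor(f['image'],cv2.COLOR_RGB2BGR)[180:260,180:280],None,fx=7,fy=7,interpolation=cv2.INTER_CUBIC)
cv2.imwrite('pics/s5.png',b)
E
```

```text
3.25 [ 0.60175689 -0.23259733  0.01214847] 0.013914364173973993 [ 0.56058939 -0.00785595  0.3108067 ] [-0.0301194  -0.0429678   0.01544311]
```

View pics/s5.png

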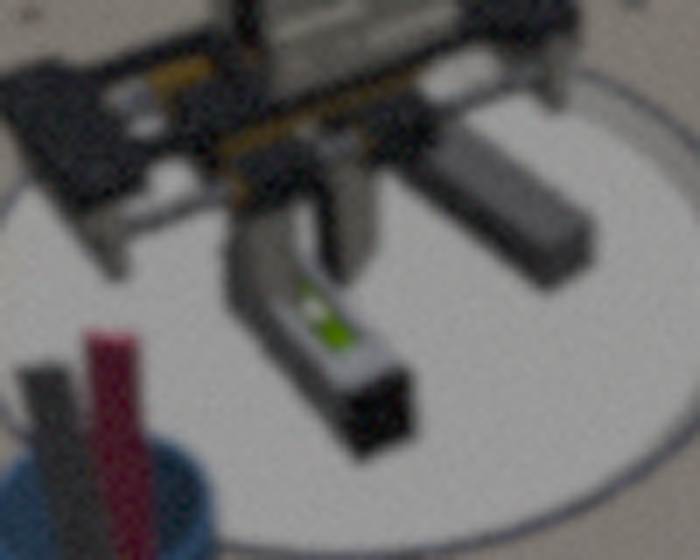

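The gap passed 26 mm with no contact, so the pictures are right: the real tips are about 30 mm above the reported TCP. I'll measure that offset from depth.

```bash
python3 - <<'E'
from h import *
f=grab('scene');C=cloud(f)*1000;s=env.state();p=s['position']*1000
Rm=R.from_quat(s['tool_rot']).as_matrix()
L=(C-p)@Rm   # tool-frame coords, z along fingers
sel=(np.abs(L[...,1])<110)&(np.abs(L[...,0])<60)&(L[...,2]<-20)&(L[...,2]>-140)&(C[...,2]>42)
sel[:150]=0; 
for a in range(-20,-140,-6):
    m=sel&(L[...,2]<a+6)&(L[...,2]>=a)
    if m.sum()>3: q=L[m];print(a,m.sum(),'x',np.percentile(q[:,0],[2,98]).round(),'y',np.percentile(q[:,1],[2,98]).round())
m=sel&(L[...,2]>-48);print('tip lowest z',np.sort(L[m][:,2])[-12:].round(1))
E
```

```text
-38 6 x [-4. 12.] y [-12.   5.]
-44 19 x [-3. 14.] y [-14.  15.]
-50 32 x [-6. 15.] y [-22.  23.]
-56 31 x [-9. 15.] y [-21.  24.]
-62 36 x [-2. 15.] y [-23.  24.]
-68 35 x [-4. 15.] y [-22.  25.]
-74 38 x [-8. 16.] y [-25.  25.]
-80 35 x [-1. 16.] y [-25.  26.]
-86 23 x [ 2. 16.] y [-19.  26.]
-92 8 x [-8. 16.] y [-17.  -9.]
-98 6 x [-7. 16.] y [-12.  -9.]
-104 34 x [-28.  38.] y [-83.  87.]
-110 86 x [-28.  40.] y [-85.  87.]
-116 138 x [-23.  41.] y [-81.  88.]
-122 187 x [-25.  41.] y [-83.  85.]
-128 219 x [-16.  40.] y [-83.  93.]
-134 97 x [-21.  40.] y [-92.  94.]
tip lowest z [-40.5 -39.7 -39.3 -39.  -38.9 -38.5 -37.4 -36.8 -35.6 -35.6 -35.  -33.8]
```

The whole gripper sits about 34 mm higher than reported, with only about 4 mm horizontal shift along tool x and none along y. I'll correct for that: open, then descend 33 mm.

Request:
{"api": "servo_tool", "payload": {"steps": [[0,0,0,0,0,0],[0,0,0,0,0,0],[0,0,0,0,0,0],[0,0,0,0,0,0],[-2,-2,-10,0,0,0],[-3,-3,-20,0,0,0],[-3,-3,-27,0,0,0],[-3,-3,-31,0,0,0],[-3,-3,-33,0,0,0],[-3,-3,-33,0,0,0]], "fingers": 0.4}}

```text
clock: 4.13
position: [0.5983, -0.2353, -0.0218]
tool_rot: [0.939, 0.345, -0.0, -0.001]
force: [-0.2, -0.4, -0.4]
finger_gap: 0.0551
```

```bash
python3 - <<'E'
from h import *
f=grab('scene');s=env.state();print(s['clock'],s['position'],s['finger_gap'],s['force'],s['torque'])
b=cv2.resize(cv2.cvtColor(f['image'],cv2.COLOR_RGB2BGR)[180:260,180:280],None,fx=7,fy=7,interpolation=cv2.INTER_CUBIC)
cv2.imwrite('pics/s6.png',b)
E
```

```text
4.1833 [ 0.59868646 -0.23549955 -0.02121577] 0.055211626769578116 [-0.08184797  0.53196539 -0.40169379] [ 0.02508181 -0.05717276 -0.04270063]
```

View pics/s6.png

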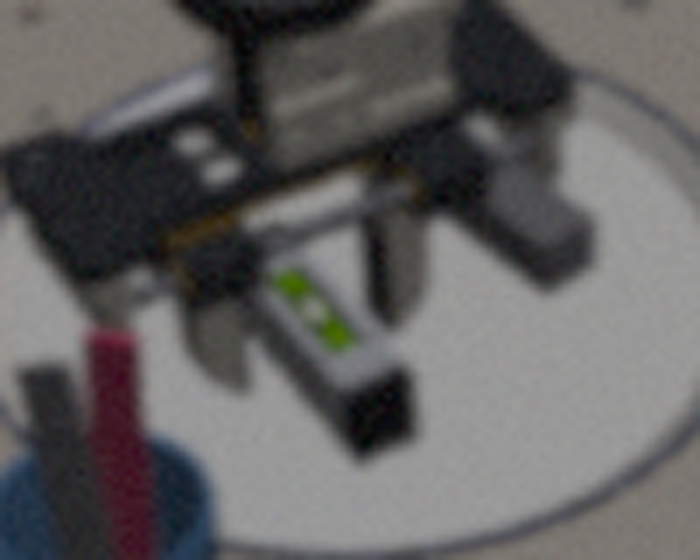

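The fingers now straddle the bar near its middle, and a reading of z = -21 mm without contact confirms the offset. Closing.

Request:
{"api": "servo_tool", "payload": {"steps": [[0,0,0,0,0,0],[0,0,0,0,0,0],[0,0,0,0,0,0],[0,0,0,0,0,0],[0,0,0,0,0,0],[0,0,0,0,0,0]], "fingers": 1.0, "grip_force": 15}}

```text
clock: 4.68
position: [0.5987, -0.2354, -0.0207]
tool_rot: [0.939, 0.345, -0.0, -0.0]
force: [-0.9, 1.4, 2.5]
finger_gap: 0.0263
```

Gripped at 26 mm. Lifting and carrying over the fan, which is 137 mm high.

Request:
{"api": "servo_tool", "payload": {"steps": [[0,0,20,0,0,0],[0,0,50,0,0,0],[0,0,85,0,0,0],[0,0,120,0,0,0],[-5,25,150,0,0,5],[-11,55,172,0,0,11],[-18,90,175,0,0,17],[-25,125,175,0,0,23],[-32,160,175,0,0,29],[-39,195,175,0,0,35],[-46,230,175,0,0,41],[-53,265,175,0,0,47.8]]}}

```text
clock: 5.68
position: [0.545, 0.031, 0.1541]
tool_rot: [0.717, 0.697, -0.0, -0.0]
force: [-0.1, -0.0, -2.3]
finger_gap: 0.0257
```

Request:
{"api": "servo_tool", "payload": {"steps": [[-7,35,0,0,0,0],[-14,70,0,0,0,0],[-21,105,0,0,0,0],[-27,135,0,0,0,0],[-31,155,0,0,0,0],[-32,165,0,0,0,0],[-32,165,-20,0,0,0],[-32,165,-50,0,0,0],[-32,165,-80,0,0,0],[-32,165,-100,0,0,0],[-32,165,-110,0,0,0],[-32,165,-110,0,0,0]]}}

```text
clock: 6.68
position: [0.5124, 0.1934, 0.0419]
tool_rot: [0.719, 0.695, -0.002, -0.001]
force: [-0.6, -1.1, -2.2]
finger_gap: 0.0258
```

```bash
python3 - <<'E'
from h import *
f=grab('scene');s=env.state();print(s['clock'],s['position'],s['tool_rot'],s['joints'],s['finger_gap'],s['force'],s['torque'])
b=cv2.resize(cv2.cvtColor(f['image'],cv2.COLOR_RGB2BGR)[140:260,320:480],None,fx=5,fy=5,interpolation=cv2.INTER_CUBIC)
cv2.imwrite('pics/s7.png',b)
E
```

```text
6.7333 [0.51365951 0.19382356 0.04362756] [ 7.18760156e-01  6.95257664e-01 -7.21035987e-04 -3.16002368e-04] [ 2.21344320e-01  5.44889218e-01  1.64619120e+00 -2.58955893e-04
  9.52072540e-01  2.54733761e-01] 0.02570261361306405 [ 0.24250482 -0.32001101 -1.85318353] [-0.07958487 -0.12075273  0.00806951]
```

View pics/s7.png

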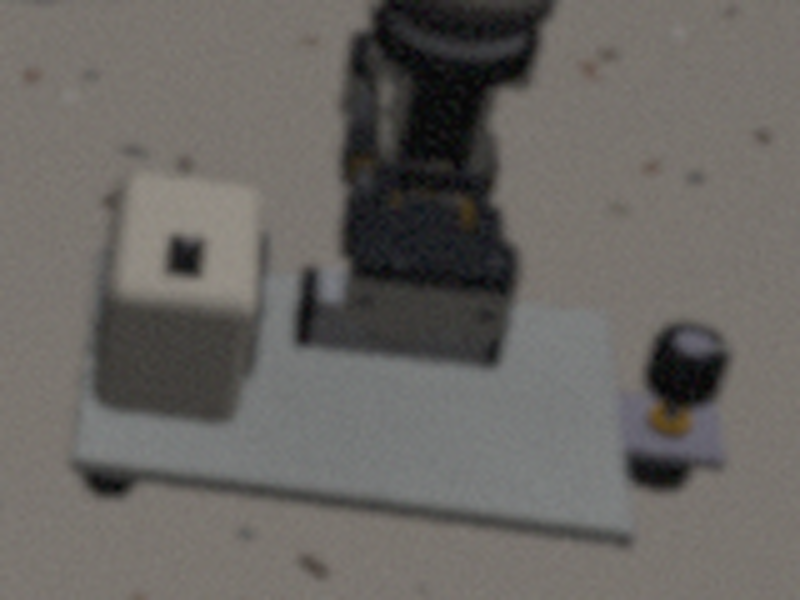

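The level hangs over the bare deck, in line (yaw 88.1°) and clear of the fan. Its underside is about 32 mm above the deck, so I'll lower it.

Request:
{"api": "servo_tool", "payload": {"steps": [[0,0,-12,0,0,0],[0,0,-20,0,0,0],[0,0,-26,0,0,0],[0,0,-29,0,0,0],[0,0,-30,0,0,0],[0,0,-30,0,0,0],[0,0,-30,0,0,0]]}}

```text
clock: 7.32
position: [0.5141, 0.1945, 0.0146]
tool_rot: [0.719, 0.695, 0.0, 0.0]
force: [0.1, 0.0, -1.8]
finger_gap: 0.0261
```

Request:
{"api": "servo_tool", "payload": {"steps": [[0,0,-0.5,0,0,0],[0,0,-1,0,0,0],[0,0,-1.5,0,0,0],[0,0,-1.5,0,0,0]]}}

```text
clock: 7.65
position: [0.5137, 0.1944, 0.0126]
tool_rot: [0.719, 0.695, 0.0, 0.0]
force: [-0.2, 0.2, -2.2]
finger_gap: 0.0257
```

Request:
{"api": "servo_tool", "payload": {"steps": [[0,0,-0.5,0,0,0],[0,0,-1,0,0,0],[0,0,-1,0,0,0]]}}

```text
clock: 7.9
position: [0.5137, 0.1944, 0.0115]
tool_rot: [0.719, 0.695, -0.0, -0.0]
force: [-0.1, 0.9, -1.9]
finger_gap: 0.0259
```

Request:
{"api": "servo_tool", "payload": {"steps": [[0,0,-0.5,0,0,0],[0,0,-1,0,0,0],[0,0,-1,0,0,0]]}}

```text
clock: 8.15
position: [0.514, 0.1946, 0.011]
tool_rot: [0.719, 0.695, 0.0, 0.0]
force: [-1.4, 0.4, 1.9]
finger_gap: 0.0259
```

Contact. Letting go, then rising.

Request:
{"api": "servo_tool", "payload": {"steps": [[0,0,0,0,0,0],[0,0,0,0,0,0],[0,0,0,0,0,0],[0,0,0,0,0,0],[0,0,0,0,0,0]], "fingers": 0.4}}

```text
clock: 8.57
position: [0.5138, 0.1944, 0.0106]
tool_rot: [0.719, 0.695, 0.0, 0.0]
force: [0.1, -0.0, 0.1]
finger_gap: 0.0529
```

Request:
{"api": "servo_tool", "payload": {"steps": [[0,0,20,0,0,0],[0,0,50,0,0,0],[0,0,85,0,0,0],[0,0,115,0,0,0],[0,20,130,0,0,7],[0,45,130,0,0,14],[0,70,130,0,0,21],[1,95,130,0,0,28],[2,115,130,0,0,35],[4,129,130,0,0,42],[4,139,130,0,0,47],[4,139,130,0,0,47]], "fingers": 0.2}}

```text
clock: 9.57
position: [0.5174, 0.3352, 0.1403]
tool_rot: [0.379, 0.925, 0.0, -0.0]
force: [-0.9, -0.3, 0.2]
finger_gap: 0.0736
```

```bash
cat >> h.py <<'E'
def bub(f,save=None,zt=.067):
    im=f['image'];hsv=cv2.cvtColor(im,cv2.COLOR_RGB2HSV)
    g=((hsv[...,0]>30)&(hsv[...,0]<75)&(hsv[...,1]>110)).astype(np.uint8)
    m=np.zeros_like(g)
    for (x,y) in [(a,b) for a in (.46,.56) for b in (.13,.29)]:
        pass
    q=np.array([proj(f,[x,y,zt]) for x,y in ((.46,.13),(.46,.29),(.57,.29),(.57,.13))]).astype(np.int32)
    cv2.fillPoly(m,[q],1);g&=m
    vs,us=np.nonzero(g)
    P=np.array([ray(f,u,v,zt) for u,v in zip(us,vs)]);return im,g,P
E
python3 - <<'E'
from h import *
s=env.state();print(s['clock'],s['position'],s['joints'],s['finger_gap'],s['force'])
for n in('scene','top'):
    f=grab(n);im,g,P=bub(f)
    if len(P):print(n,len(P),P.min(0),P.max(0),P.mean(0))
    x0,y0,x1,y1=(320,140,480,260) if n=='scene' else (110,160,270,280)
    b=cv2.resize(cv2.cvtColor(f['image'],cv2.COLOR_RGB2BGR)[y0:y1,x0:x1],None,fx=5,fy=5,interpolation=2)
    cv2.imwrite('pics/b1%s.png'%n,b)
E
```

```text
9.5667 [0.51738401 0.33523526 0.14027417] [ 4.50390836e-01  5.49937268e-01  1.33208484e+00  5.29678218e-04
  1.25945358e+00 -3.42434696e-01] 0.07359126046664559 [-0.92089329 -0.30982081  0.17092897]
scene 21 [0.51480894 0.17533502 0.067     ] [0.52152382 0.21967036 0.067     ] [0.51829677 0.20254368 0.067     ]
top 54 [0.50583461 0.14554137 0.067     ] [0.52043997 0.22196783 0.067     ] [0.5150085  0.19859731 0.067     ]
```

View pics/b1scene.png

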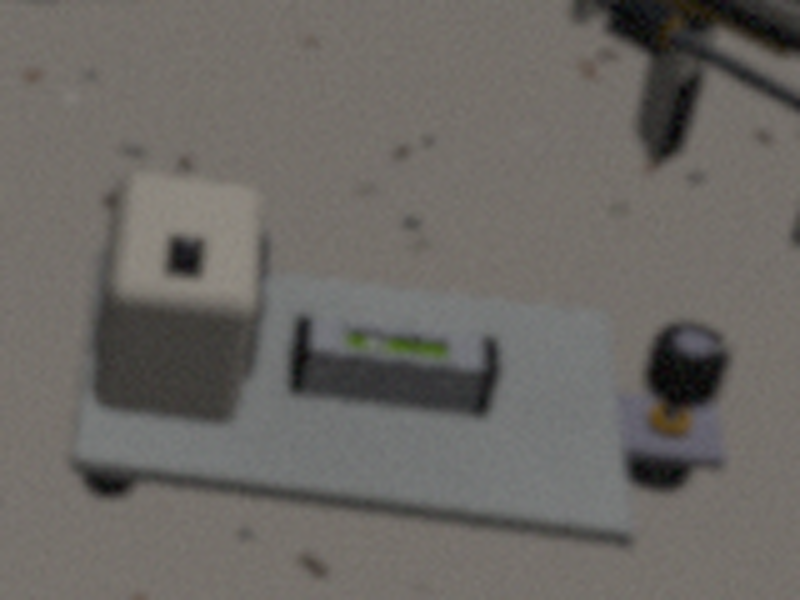

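View pics/b1top.png

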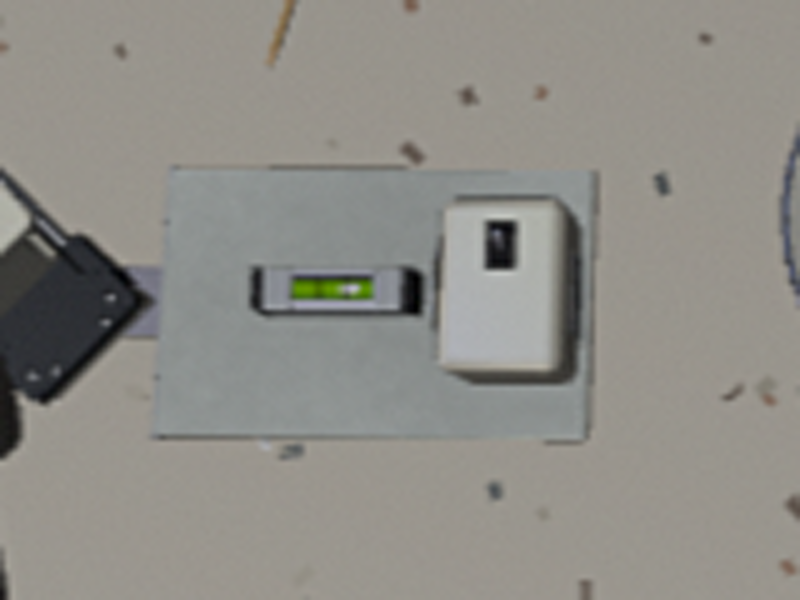

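The level lies on the deck in line, with the bubble run towards the fan: scene crop (378,342) against a vial middle of about (397,345), top crop (348,288) against a middle of (333,288). Next I quantify it and locate the knob relative to the gripper.

```bash
cat >> h.py <<'E'
def bubble(n,save=None,zt=.067,c=(.5145,.1995)):
    f=grab(n);im=f['image'].astype(np.float32)
    d=np.array([.033,.9995]);
    # sample strip along level, world mm
    t=np.arange(-56,56.1,.5)/1000;w=np.arange(-5,5.1,1)/1000
    nx=np.array([d[1],-d[0]])
    X=np.array([[ [c[0]+a*d[0]+b*nx[0],c[1]+a*d[1]+b*nx[1],zt] for a in t] for b in w])
    uv=np.array([[proj(f,p) for p in r] for r in X]).astype(np.float32)
    S=cv2.remap(im,uv[...,0],uv[...,1],cv2.INTER_CUBIC)
    sat=S.max(-1)-S[...,2]   # green: high, white/metal low
    gr=(S[...,1]-S[...,2]);pr=np.sort(gr,axis=0)[-8:].mean(0);bl=S[...,2].mean(0)
    return t*1000,pr,bl,S
E
python3 - <<'E'
from h import *
for n in('scene','top'):
    t,pr,bl,S=bubble(n)
    print(n);print(np.c_[t,pr,bl][::4].round().astype(int).tolist())
    cv2.imwrite('pics/strip_%s.png'%n,cv2.resize(cv2.cvtColor(np.clip(S,0,255).astype(np.uint8),cv2.COLOR_RGB2BGR),None,fx=3,fy=9))
E
```

```text
scene
[[-56, 0, 108], [-54, 1, 95], [-52, 0, 71], [-50, -3, 42], [-48, -3, 36], [-46, -2, 60], [-44, -3, 89], [-42, -4, 109], [-40, -5, 121], [-38, -5, 123], [-36, -4, 120], [-34, -4, 119], [-32, -5, 117], [-30, -1, 112], [-28, 8, 99], [-26, 22, 80], [-24, 37, 64], [-22, 42, 56], [-20, 39, 58], [-18, 26, 72], [-16, 13, 88], [-14, 7, 94], [-12, 2, 96], [-10, 4, 91], [-8, 12, 84], [-6, 24, 77], [-4, 35, 67], [-2, 45, 56], [0, 45, 53], [2, 45, 52], [4, 44, 50], [6, 37, 52], [8, 34, 56], [10, 39, 58], [12, 43, 57], [14, 44, 56], [16, 45, 56], [18, 43, 55], [20, 35, 62], [22, 20, 80], [24, 5, 100], [26, -3, 114], [28, -4, 120], [30, -5, 121], [32, -4, 119], [34, -4, 118], [36, -4, 117], [38, -5, 111], [40, -4, 97], [42, -1, 68], [44, 0, 48], [46, 0, 57], [48, 0, 84], [50, 1, 104], [52, 1, 113], [54, 0, 117], [56, 0, 117]]
top
[[-56, 0, 41], [-54, 0, 9], [-52, -2, 9], [-50, -3, 20], [-48, -2, 30], [-46, -2, 51], [-44, -4, 90], [-42, -5, 129], [-40, -6, 148], [-38, -6, 150], [-36, -6, 147], [-34, -6, 145], [-32, -8, 147], [-30, -13, 152], [-28, 11, 127], [-26, 62, 76], [-24, 118, 25], [-22, 142, 3], [-20, 114, 26], [-18, 74, 73], [-16, 53, 110], [-14, 42, 117], [-12, 26, 110], [-10, 32, 95], [-8, 57, 78], [-6, 84, 54], [-4, 116, 28], [-2, 135, 12], [0, 140, 11], [2, 129, 13], [4, 114, 13], [6, 102, 13], [8, 106, 13], [10, 122, 13], [12, 132, 12], [14, 136, 12], [16, 135, 12], [18, 141, 7], [20, 121, 19], [22, 67, 54], [24, 17, 103], [26, -7, 140], [28, -9, 150], [30, -8, 151], [32, -5, 147], [34, -6, 146], [36, -7, 150], [38, -6, 144], [40, -5, 113], [42, -3, 64], [44, -2, 35], [46, -1, 49], [48, 0, 91], [50, 1, 129], [52, 1, 143], [54, 2, 145], [56, 2, 142]]
```

View pics/strip_scene.png

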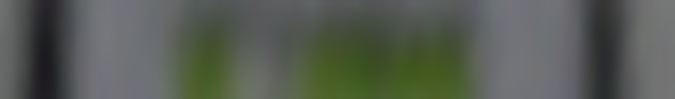

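View pics/strip_top.png

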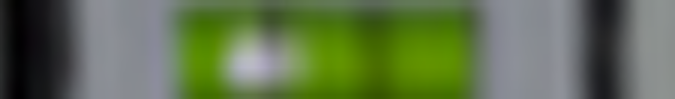

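Both views put the bubble about 9.9 mm from the vial middle towards the fan, so the knob needs about 1.43 rad (82°) clockwise. Moving over the knob and down.

Request:
{"api": "servo_tool", "payload": {"steps": [[1,2,-30,0,0,0],[1,2,-60,0,0,0],[1,2,-85,0,0,0],[1,2,-90,0,0,0],[1,2,-90,0,0,0]]}}

```text
clock: 10.18
position: [0.5178, 0.3341, 0.0491]
tool_rot: [0.383, 0.924, -0.002, -0.001]
force: [-0.2, -0.7, -0.6]
finger_gap: 0.0733
```

```bash
python3 - <<'E'
from h import *
s=env.state();print(s['clock'],s['position'],s['finger_gap'],s['force'])
f=grab('scene')
b=cv2.resize(cv2.cvtColor(f['image'],cv2.COLOR_RGB2BGR)[130:250,380:540],None,fx=5,fy=5,interpolation=2)
cv2.imwrite('pics/k1.png',b)
E
```

```text
10.1833 [0.51777881 0.33413784 0.04910928] 0.0733246273317462 [-0.2263027  -0.73902473 -0.61003298]
```

View pics/k1.png

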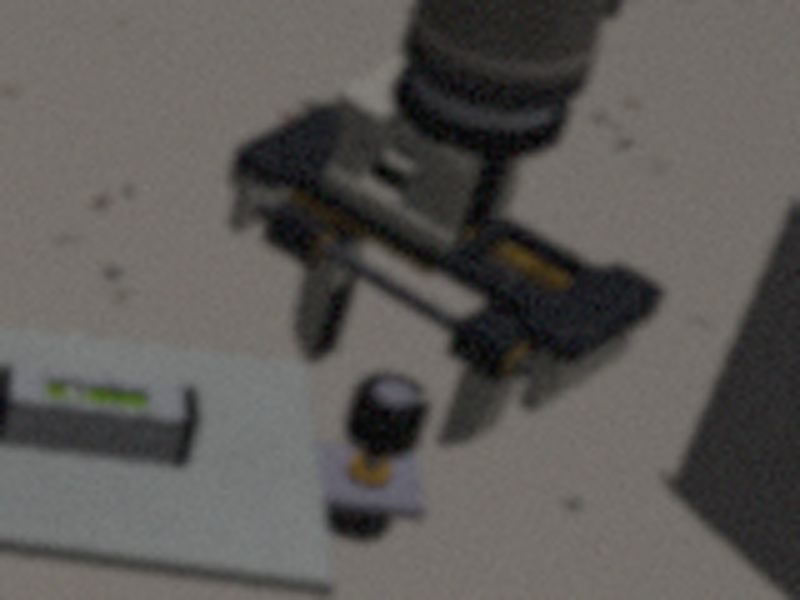

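The fingers straddle the knob (crop (388,415)). Lowering to knob mid-height.

Request:
{"api": "servo_tool", "payload": {"steps": [[0,2,-12,0,0,0],[0,2.5,-22,0,0,0],[0,2.5,-28,0,0,0],[0,2.5,-29,0,0,0],[0,2.5,-29,0,0,0]]}}

```text
clock: 10.65
position: [0.5185, 0.3379, 0.0212]
tool_rot: [0.382, 0.924, -0.0, -0.0]
force: [-0.9, 1.1, 0.6]
finger_gap: 0.0733
```

Request:
{"api": "servo_tool", "payload": {"steps": [[0,0,0,0,0,0],[0,0,0,0,0,0],[0,0,0,0,0,0],[0,0,0,0,0,0],[0,0,0,0,0,0],[0,0,0,0,0,0]], "fingers": 1.0, "grip_force": 8}}

```text
clock: 11.15
position: [0.5185, 0.3377, 0.0217]
tool_rot: [0.382, 0.924, -0.0, -0.0]
force: [-8.7, -10.2, 5.1]
finger_gap: 0.0379
```

```bash
python3 - <<'E'
from h import *
s=env.state();y=R.from_quat(s['tool_rot']).as_matrix()[:,1];print(s['clock'],s['position'],s['finger_gap'],s['force'],'fy',y@s['force'],y)
f=grab('scene')
b=cv2.resize(cv2.cvtColor(f['image'],cv2.COLOR_RGB2BGR)[130:250,380:540],None,fx=5,fy=5,interpolation=2)
cv2.imwrite('pics/k2.png',b)
E
```

```text
11.15 [0.51850103 0.33768567 0.02174279] 0.037938552349167896 [ -8.67625207 -10.19777737   5.11646829] fy -13.351923862539419 [ 7.05442445e-01  7.08766882e-01 -6.80256677e-04]
```

View pics/k2.png

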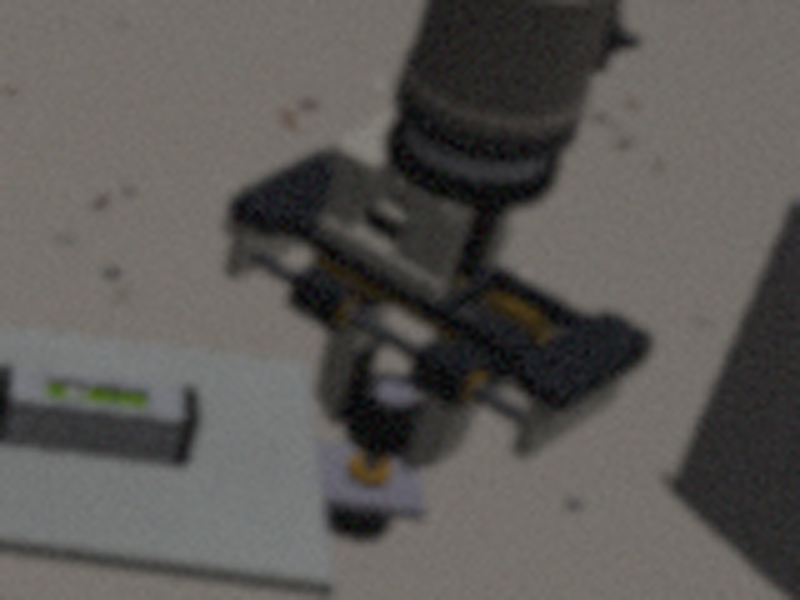

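Request:
{"api": "servo_tool", "payload": {"steps": [[-0.7,-0.7,0,0,0,0],[-0.7,-0.7,0,0,0,0],[-0.7,-0.7,0,0,0,0]]}}

```text
clock: 11.45
position: [0.5175, 0.3368, 0.0217]
tool_rot: [0.382, 0.924, -0.001, -0.0]
force: [-4.6, -2.7, 4.1]
finger_gap: 0.0361
```

Request:
{"api": "servo_tool", "payload": {"steps": [[-0.4,-0.4,0,0,0,0],[-0.4,-0.4,0,0,0,0],[-0.4,-0.4,0,0,0,0]]}}

```text
clock: 11.7
position: [0.5175, 0.3367, 0.0217]
tool_rot: [0.382, 0.924, -0.0, -0.0]
force: [-2.5, -2.1, 3.5]
finger_gap: 0.0356
```

Request:
{"api": "servo_tool", "payload": {"steps": [[-0.2,-0.2,0,0,0,0],[-0.2,-0.2,0,0,0,0],[-0.2,-0.2,0,0,0,-5],[-0.2,-0.2,0,0,0,-10],[-0.2,-0.2,0,0,0,-15],[-0.2,-0.2,0,0,0,-20],[-0.2,-0.2,0,0,0,-20],[-0.2,-0.2,0,0,0,-20]], "grip_force": 25}}

```text
clock: 12.37
position: [0.5169, 0.3363, 0.0216]
tool_rot: [0.537, 0.844, -0.001, -0.0]
force: [-3.3, -4.1, 4.5]
finger_gap: 0.0353
```

```bash
cat > st.py <<'E'
from h import *
s=env.state();M=R.from_quat(s['tool_rot']).as_matrix();print(s['clock'],s['position'].round(4),s['finger_gap'].__round__(4),s['force'].round(1),s['torque'].round(2),'tool f',(M.T@s['force']).round(1),'x',M[:,0].round(3),'y',M[:,1].round(3),'yaw',np.degrees(np.arctan2(M[1,0],M[0,0])).round(2))
E
python3 st.py
```

```text
12.3667 [0.5169 0.3363 0.0216] 0.0353 [-3.3 -4.1  4.5] [-0.65  0.66 -0.04] tool f [-2.3 -4.7 -4.5] x [-0.424  0.906 -0.   ] y [ 0.906  0.424 -0.001] yaw 115.09
```

Forces are small while turning. Continuing.

Request:
{"api": "servo_tool", "payload": {"steps": [[0,0,0,0,0,-5],[0,0,0,0,0,-10],[0,0,0,0,0,-15],[0,0,0,0,0,-20],[0,0,0,0,0,-25],[0,0,0,0,0,-30],[0,0,0,0,0,-30]]}}

```text
clock: 12.95
position: [0.5157, 0.3361, 0.0216]
tool_rot: [0.738, 0.675, -0.002, -0.001]
force: [-8.3, -4.5, 7.2]
finger_gap: 0.0353
```

```bash
python3 st.py
```

```text
12.95 [0.5157 0.3361 0.0216] 0.0353 [-8.3 -4.5  7.2] [-0.73  1.26 -0.05] tool f [-5.3 -7.9 -7.1] x [ 0.09   0.996 -0.002] y [ 0.996 -0.09  -0.003] yaw 84.86
```

Request:
{"api": "servo_tool", "payload": {"steps": [[-0.8,-0.4,0.3,0,0,-5],[-0.8,-0.4,0.3,0,0,-10],[-0.8,-0.4,0.3,0,0,-15],[-0.8,-0.4,0.3,0,0,-20],[-0.8,-0.4,0.3,0,0,-25],[-0.8,-0.4,0.3,0,0,-30],[-0.8,-0.4,0.3,0,0,-30],[-0.8,-0.4,0.3,0,0,-30],[-0.8,-0.4,0.3,0,0,-30],[-0.8,-0.4,0.3,0,0,-30]]}}

```text
clock: 13.78
position: [0.5146, 0.3365, 0.0217]
tool_rot: [0.887, 0.463, -0.002, -0.001]
force: [-8.8, -1.2, 4.7]
finger_gap: 0.0357
```

```bash
python3 st.py; cat > bb.py <<'E'
from h import *
import sys
for n in('scene','top'):
    t,pr,bl,S=bubble(n)
    print(n,np.c_[t,pr,bl][52:166:4].round().astype(int).tolist())
    cv2.imwrite('pics/strip_%s%s.png'%(n,sys.argv[1]),cv2.resize(cv2.cvtColor(np.clip(S,0,255).astype(np.uint8),cv2.COLOR_RGB2BGR),None,fx=3,fy=9))
E
python3 bb.py 2
```

```text
13.7833 [0.5146 0.3365 0.0217] 0.0357 [-8.8 -1.2  4.7] [-0.13  1.32 -0.02] tool f [-6.  -6.6 -4.6] x [ 0.572  0.82  -0.002] y [ 0.82  -0.572 -0.003] yaw 55.13
scene [[-30, -1, 114], [-28, 9, 103], [-26, 23, 84], [-24, 37, 68], [-22, 48, 56], [-20, 49, 53], [-18, 49, 52], [-16, 49, 49], [-14, 48, 48], [-12, 37, 53], [-10, 20, 70], [-8, 9, 90], [-6, 6, 104], [-4, 5, 108], [-2, 6, 108], [0, 11, 104], [2, 21, 90], [4, 30, 71], [6, 37, 56], [8, 44, 46], [10, 47, 44], [12, 48, 46], [14, 49, 50], [16, 48, 54], [18, 47, 55], [20, 40, 60], [22, 24, 79], [24, 7, 101], [26, -3, 116]]
top [[-30, -12, 154], [-28, 11, 128], [-26, 62, 78], [-24, 116, 28], [-22, 142, 6], [-20, 138, 12], [-18, 138, 13], [-16, 140, 12], [-14, 134, 13], [-12, 107, 16], [-10, 64, 50], [-8, 41, 95], [-6, 37, 115], [-4, 34, 124], [-2, 34, 122], [0, 48, 104], [2, 67, 71], [4, 81, 42], [6, 95, 20], [8, 110, 11], [10, 123, 14], [12, 134, 13], [14, 138, 13], [16, 138, 12], [18, 143, 8], [20, 122, 20], [22, 68, 52], [24, 18, 103], [26, -7, 142]]
```

View pics/strip_top2.png

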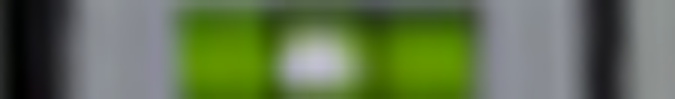

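View pics/strip_scene2.png

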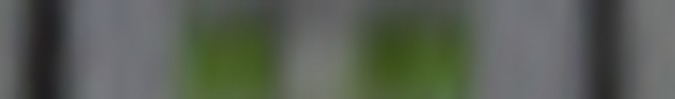

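The bubble is almost central, about 1 mm short on the fan side. I'll turn 6° more and open.

Request:
{"api": "servo_tool", "payload": {"steps": [[-0.7,0,0,0,0,-3],[-0.7,0,0,0,0,-6],[-0.7,0,0,0,0,-6],[-0.7,0,0,0,0,-6],[-0.7,0,0,0,0,-6],[-0.7,0,0,0,0,-6]]}}

```text
clock: 14.38
position: [0.5144, 0.3366, 0.0217]
tool_rot: [0.91, 0.416, -0.001, -0.001]
force: [-6.5, -1.4, 4.1]
finger_gap: 0.0352
```

Request:
{"api": "servo_tool", "payload": {"steps": [[0,0,0,0,0,0],[0,0,0,0,0,0],[0,0,0,0,0,0],[0,0,0,0,0,0],[0,0,0,0,0,0],[0,0,0,0,0,0],[0,0,0,0,0,0],[0,0,0,0,0,0],[0,0,0,0,0,0],[0,0,0,0,0,0]], "fingers": 0.4}}

```text
clock: 15.22
position: [0.516, 0.3362, 0.022]
tool_rot: [0.91, 0.416, 0.0, 0.0]
force: [0.8, 0.1, 0.1]
finger_gap: 0.0552
```

```bash
python3 st.py; python3 bb.py 3
```

```text
15.2167 [0.516  0.3362 0.022 ] 0.0552 [0.8 0.1 0.1] [-0.02 -0.02  0.03] tool f [ 0.6  0.5 -0.1] x [0.654 0.756 0.   ] y [ 0.756 -0.654  0.   ] yaw 49.13
scene [[-30, 1, 114], [-28, 10, 101], [-26, 21, 84], [-24, 37, 67], [-22, 45, 57], [-20, 49, 56], [-18, 52, 54], [-16, 53, 48], [-14, 50, 47], [-12, 45, 47], [-10, 34, 56], [-8, 22, 74], [-6, 14, 93], [-4, 10, 104], [-2, 8, 107], [0, 9, 106], [2, 15, 95], [4, 24, 78], [6, 33, 61], [8, 39, 49], [10, 46, 45], [12, 50, 46], [14, 51, 48], [16, 51, 49], [18, 49, 52], [20, 42, 60], [22, 26, 79], [24, 9, 101], [26, -2, 116]]
top [[-30, -13, 155], [-28, 11, 129], [-26, 61, 79], [-24, 115, 29], [-22, 142, 7], [-20, 137, 12], [-18, 137, 13], [-16, 138, 12], [-14, 133, 12], [-12, 112, 12], [-10, 77, 37], [-8, 49, 74], [-6, 41, 102], [-4, 36, 119], [-2, 35, 122], [0, 39, 121], [2, 44, 102], [4, 50, 72], [6, 74, 36], [8, 106, 13], [10, 124, 13], [12, 135, 13], [14, 138, 13], [16, 137, 12], [18, 142, 8], [20, 122, 20], [22, 67, 53], [24, 17, 103], [26, -7, 141]]
```

View pics/strip_top3.png

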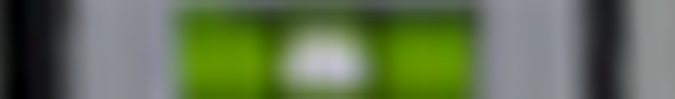

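With the knob free, the bubble is within 0.4 mm of the middle in both views. Next I rise, close the fingers and go over the plain knob-side end of the level.

Request:
{"api": "servo_tool", "payload": {"steps": [[0,0,25,0,0,0],[0,0,60,0,0,0],[0,0,90,0,0,6],[0,-20,90,0,0,12],[0,-45,90,0,0,18],[0,-70,90,0,0,24],[0,-90,90,0,0,30],[-1,-101,90,0,0,36],[-1,-101,90,0,0,39],[-1,-101,90,0,0,39]]}}

```text
clock: 16.15
position: [0.5151, 0.2345, 0.1122]
tool_rot: [0.718, 0.696, 0.0, 0.0]
force: [-0.4, -0.5, -0.0]
finger_gap: 0.0551
```

Request:
{"api": "servo_tool", "payload": {"steps": [[0,0,-20,0,0,0],[0,0,-40,0,0,0],[0,0,-55,0,0,0],[0,0,-62,0,0,0],[0,0,-64,0,0,0],[0,0,-64,0,0,0],[0,0,-64,0,0,0],[0,0,-64,0,0,0]], "fingers": 1.0, "grip_force": 10}}

```text
clock: 16.82
position: [0.5157, 0.2356, 0.049]
tool_rot: [0.719, 0.695, 0.001, 0.0]
force: [-0.8, 0.3, 0.2]
finger_gap: 0.0066
```

```bash
python3 st.py; python3 - <<'E'
from h import *
f=grab('scene')
b=cv2.resize(cv2.cvtColor(f['image'],cv2.COLOR_RGB2BGR)[160:240,360:460],None,fx=7,fy=7,interpolation=2)
cv2.imwrite('pics/p1.png',b)
f=grab('top')
b=cv2.resize(cv2.cvtColor(f['image'],cv2.COLOR_RGB2BGR)[180:260,120:220],None,fx=7,fy=7,interpolation=2)
cv2.imwrite('pics/p1t.png',b)
E
```

```text
16.8167 [0.5157 0.2356 0.049 ] 0.0066 [-0.8  0.3  0.2] [ 0.   -0.07 -0.06] tool f [ 0.3 -0.8 -0.2] x [0.033 0.999 0.001] y [ 0.999 -0.033  0.002] yaw 88.12
```

View pics/p1.png

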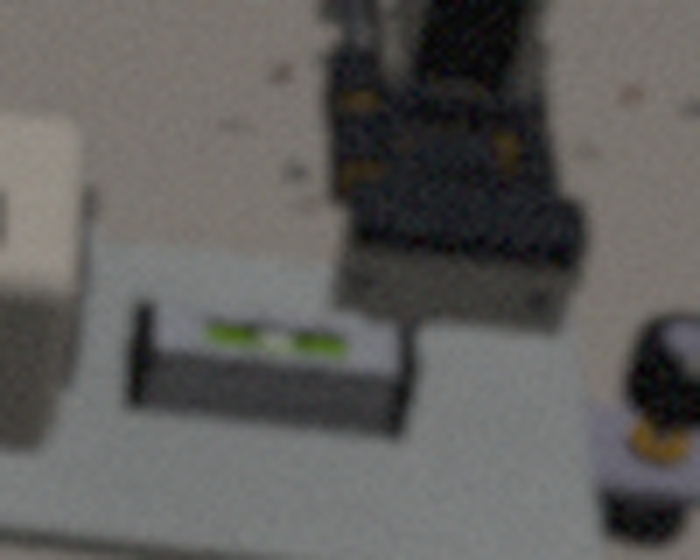

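View pics/p1t.png

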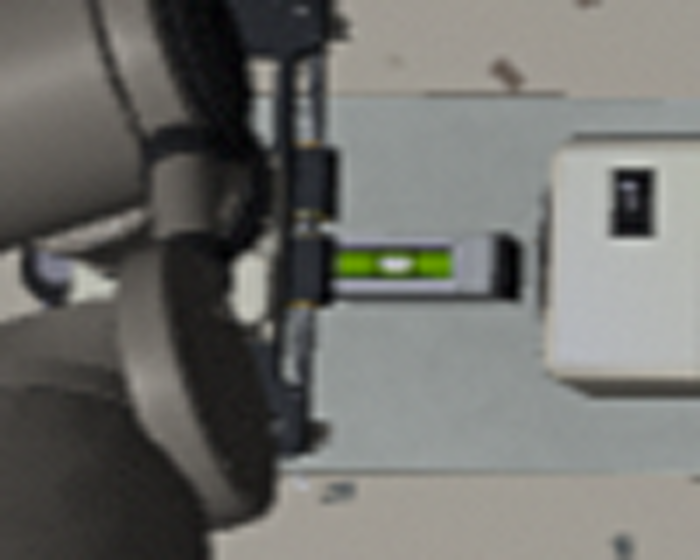

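The bubble stays visible in both views, and the fingertips are over the plain knob-side end. Stepping down to contact.

Request:
{"api": "servo_tool", "payload": {"steps": [[0,0,-3,0,0,0],[0,0,-6,0,0,0],[0,0,-8,0,0,0],[0,0,-9,0,0,0],[0,0,-9,0,0,0],[0,0,-9,0,0,0]]}}

```text
clock: 17.42
position: [0.5149, 0.2352, 0.0388]
tool_rot: [0.719, 0.695, -0.0, -0.0]
force: [-0.0, -0.0, 0.1]
finger_gap: 0.0006
```

Request:
{"api": "servo_tool", "payload": {"steps": [[0,0,-0.5,0,0,0],[0,0,-1,0,0,0],[0,0,-1.5,0,0,0],[0,0,-1.5,0,0,0]]}}

```text
clock: 17.75
position: [0.5149, 0.2352, 0.0374]
tool_rot: [0.719, 0.695, -0.0, 0.0]
force: [-0.7, -1.0, -0.0]
finger_gap: 0.0003
```

Request:
{"api": "servo_tool", "payload": {"steps": [[0,0,-0.4,0,0,0],[0,0,-0.8,0,0,0],[0,0,-1.2,0,0,0],[0,0,-1.2,0,0,0]]}}

```text
clock: 18.08
position: [0.5149, 0.2352, 0.0361]
tool_rot: [0.719, 0.695, -0.0, -0.0]
force: [0.3, 0.7, -0.7]
finger_gap: 0.0005
```

Request:
{"api": "servo_tool", "payload": {"steps": [[0,0,-0.4,0,0,0],[0,0,-0.8,0,0,0],[0,0,-0.8,0,0,0]]}}

```text
clock: 18.33
position: [0.5149, 0.2352, 0.0354]
tool_rot: [0.719, 0.695, -0.0, 0.0]
force: [0.2, -0.4, -0.2]
finger_gap: 0.0006
```

Request:
{"api": "servo_tool", "payload": {"steps": [[0,0,-0.4,0,0,0],[0,0,-0.7,0,0,0],[0,0,-0.7,0,0,0]]}}

```text
clock: 18.58
position: [0.5149, 0.2352, 0.0347]
tool_rot: [0.719, 0.695, -0.0, 0.0]
force: [0.2, 0.1, 0.7]
finger_gap: 0.0005
```

Request:
{"api": "servo_tool", "payload": {"steps": [[0,0,-0.3,0,0,0],[0,0,-0.6,0,0,0],[0,0,-0.6,0,0,0]]}}

```text
clock: 18.83
position: [0.5149, 0.2352, 0.0341]
tool_rot: [0.719, 0.695, -0.0, -0.0]
force: [0.3, -0.2, 0.3]
finger_gap: 0.0008
```

Request:
{"api": "servo_tool", "payload": {"steps": [[0,0,-0.3,0,0,0],[0,0,-0.6,0,0,0],[0,0,-0.6,0,0,0]]}}

```text
clock: 19.08
position: [0.5149, 0.2353, 0.0335]
tool_rot: [0.719, 0.695, -0.0, 0.0]
force: [-0.0, -0.3, -0.4]
finger_gap: 0.0002
```

```bash
python3 st.py
```

```text
19.0833 [0.5149 0.2353 0.0335] 0.0002 [-0.  -0.3 -0.4] [-0.03 -0.08 -0.01] tool f [-0.3 -0.   0.4] x [ 0.033  0.999 -0.   ] y [ 0.999 -0.033  0.   ] yaw 88.13
```

Request:
{"api": "servo_tool", "payload": {"steps": [[0,0,-0.3,0,0,0],[0,0,-0.6,0,0,0],[0,0,-0.6,0,0,0]]}}

```text
clock: 19.33
position: [0.5149, 0.2352, 0.0329]
tool_rot: [0.719, 0.695, 0.0, 0.0]
force: [0.0, 0.4, -0.9]
finger_gap: 0.0004
```

Request:
{"api": "servo_tool", "payload": {"steps": [[0,0,-0.3,0,0,0],[0,0,-0.6,0,0,0],[0,0,-0.6,0,0,0]]}}

```text
clock: 19.58
position: [0.515, 0.2352, 0.0327]
tool_rot: [0.719, 0.695, 0.0, 0.0]
force: [-2.1, -0.5, 3.4]
finger_gap: 0.0005
```

Request:
{"api": "servo_tool", "payload": {"steps": [[0,0,-0.3,0,0,0],[0,0,-0.6,0,0,0],[0,0,-0.6,0,0,0]]}}

```text
clock: 19.83
position: [0.5151, 0.2353, 0.0326]
tool_rot: [0.719, 0.695, 0.0, 0.0]
force: [-2.4, -1.4, 8.0]
finger_gap: 0.0003
```

8 N of press. Letting the bubble settle, then reading it.

Request:
{"api": "servo_tool", "payload": {"steps": [[0,0,-0.2,0,0,0],[0,0,-0.2,0,0,0],[0,0,-0.2,0,0,0],[0,0,-0.2,0,0,0],[0,0,-0.2,0,0,0],[0,0,-0.2,0,0,0],[0,0,-0.2,0,0,0],[0,0,-0.2,0,0,0],[0,0,-0.2,0,0,0],[0,0,-0.2,0,0,0],[0,0,-0.2,0,0,0],[0,0,-0.2,0,0,0]]}}

```text
clock: 20.83
position: [0.5151, 0.2353, 0.0326]
tool_rot: [0.719, 0.696, 0.0, 0.0]
force: [-2.9, -0.6, 9.7]
finger_gap: 0.0006
```

```bash
python3 st.py; python3 bb.py 4;python3 - <<'E'
from h import *
f=grab('scene')
b=cv2.resize(cv2.cvtColor(f['image'],cv2.COLOR_RGB2BGR)[160:240,360:460],None,fx=7,fy=7,interpolation=2)
cv2.imwrite('pics/p2.png',b)
E
```

```text
20.8333 [0.5151 0.2353 0.0326] 0.0006 [-2.9 -0.6  9.7] [-0.2   0.42 -0.03] tool f [-0.7 -2.9 -9.7] x [0.033 0.999 0.   ] y [ 0.999 -0.033  0.001] yaw 88.13
scene [[-30, -2, 117], [-28, 8, 106], [-26, 25, 87], [-24, 41, 66], [-22, 51, 57], [-20, 51, 57], [-18, 52, 54], [-16, 56, 49], [-14, 55, 49], [-12, 44, 51], [-10, 30, 63], [-8, 19, 82], [-6, 12, 98], [-4, 9, 107], [-2, 9, 110], [0, 11, 109], [2, 20, 95], [4, 30, 75], [6, 38, 58], [8, 44, 48], [10, 49, 45], [12, 47, 47], [14, 38, 51], [16, 26, 55], [18, 21, 58], [20, 18, 56], [22, 13, 63], [24, 6, 71], [26, 2, 73]]
top [[-30, -13, 159], [-28, 10, 132], [-26, 62, 80], [-24, 119, 29], [-22, 145, 7], [-20, 139, 13], [-18, 140, 13], [-16, 143, 13], [-14, 137, 14], [-12, 113, 14], [-10, 69, 45], [-8, 46, 88], [-6, 48, 105], [-4, 49, 112], [-2, 47, 112], [0, 55, 103], [2, 64, 80], [4, 70, 54], [6, 87, 27], [8, 110, 11], [10, 126, 12], [12, 139, 12], [14, 145, 13], [16, 147, 12], [18, 122, 9], [20, 73, 7], [22, 22, 7], [24, -7, 22], [26, -8, 40]]
```

View pics/p2.png

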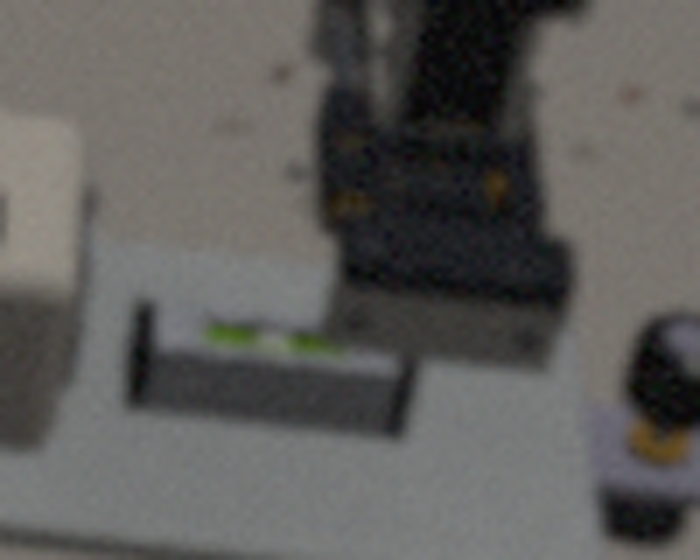

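View pics/strip_top4.png

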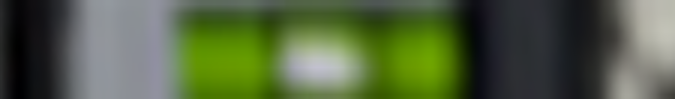

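The press reads 9.7 N, and the bubble is 0.2 to 0.7 mm from the middle on the fan side in the two views, at rest, with the level unmoved. Handing in.

```bash
python3 - <<'E'
from h import *
env.job_done()
s=env.state();print(s['clock'],s['force'],s['position'])
E
```

```text
the job is handed in; nothing more can be done
the job is handed in; nothing more can be done
```

I laid the level on the bare deck in line with the knob, let go of it, and turned the knob clockwise by about 86°. The bubble had started 9.9 mm off towards the fan. I then pressed the knob-side end of the level straight down and handed the job in at about 21 s, still pressing.

**Last checks, just before hand-in:**
- **Press:** about 9.7 N down and steady, plus about 3 N sideways, which I left.
- **Bubble while pressing:** 0.2 mm (scene camera) to 0.7 mm (top camera) from the middle, towards the fan. The limit is 2 mm.
- **Level:** in line to within my measuring error, and it did not move under the press.
- **Other objects:** nothing I saw showed contact with anything else, but I did not re-measure their positions at the end. I got no reading after hand-in.

**What disagreed:**
- **Gripper height:** the gripper stood about 34 mm higher than the reported tool position. My first close at the reported height met nothing, above the level. I measured the offset from depth and allowed for it afterwards.
- **Cameras:** the two cameras differed by about 3–4 mm on the knob's place. I centred the grip on it by the measured force.

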